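Refit the spice carousel collar, turn the tall jar to the front and hold it

ROBOT

A 6-joint arm with a two-finger parallel gripper is mounted at the origin on a cart in front of the work surface, level with it; the furniture and walls round the work are solid. World frame = base frame: x ahead of the robot, y to its left, z up, the work surface at z = 0. Lengths are in mm, angles in rad, forces in N, time in s.
With the tool pointing down it reaches from about 400 to 925 mm from the base axis. Payload 12.5 kg.
Tool frame: the origin (TCP) lies at the very end of the fingers, on their centre line; the grasp point (between the pads) lies 19 mm behind it; z points along the fingers, y is the direction in which the jaws open and shut (so a half turn about z gives the same grasp; the last joint's range is limited). The gripper opens to 95 mm and grips with 3 to 60 N. Pads are 20 mm wide; open, the fingers measure 119 mm over their backs; the gripper's body (75 mm by 180 mm) begins 59 mm behind the grasp point.
Start: joints at [1.213, 0.491, 1.559, -0, 1.092, -0.106], TCP at [155.699, 605.314, 214.661] pointing down, gripper open.
Joint ranges: [-3.1, 3.1], [-0.84, 2.19], [0.05, 2.79], [-1.13, 4.28], [0.06, 2.93], [-2.69, 2.69]. Speed limits (rad/s): [2.22, 2.22, 2.79, 3.14, 3.14, 3.14].

INTERFACE

Orientations are given as [roll, pitch, yaw] about the fixed x, y, z axes, in that order (R = Rz(yaw) Ry(pitch) Rx(roll)).
In Python, from cell import env gives the robot as it stands.
- The arm moves only by the shell command python3 -m pendant 'ROWS'. ROWS is JSON, a list that holds one entry, the list of rows, each a list of 5 numbers: the opening, from 0 (shut) to 1 (fully open), then the shift along the tool's x, y, z in m, then the turn about the tool's z in rad. A call has exactly 8 rows; each row is the pose to reach, as a shift and turn from the pose commanded when the call began, along the tool's axes at that moment; what a row does not reach only later rows make up. A row lasts 1/10 s, in which the tool goes at most 50 mm and 8.59 degrees, less where a joint would pass 70% of its speed; a pose out of reach is approached as far as the arm can. A call with a gripper value outside its range is refused whole. The fingers move at their own pace and stop on an object; the grip force is fixed at half the most. Time passes only in rows, so rows that repeat a pose let the fingers close, or fill a call up. It gives the time, the measured TCP pose, the force and the opening at its end, in the units of the state.
- env.state(): the state, without advancing time (a new reading comes with each control period).
- env.read_camera(name): name is "scene" or "top"; returns a dict with "image" (420x560x3 uint8, blue, green, red), "range_z" (420x560 float32, mm along the optical axis (not along the pixel's ray), 0 where there is no reading), "fx", "fy", "cx", "cy" (pixels), "rvec" (rotation vector, rad) and "tvec" (3), from world to camera coordinates, as OpenCV has them. Camera axes: x right, y down, z forward; pixel columns grow to the right and rows downward; lengths in mm; the calibration is good to about 2 mm. A picture is of the moment at which its call begins.
- env.job_done(): hands the job in, once; it reports no verdict.
The state is a dict: "t": time; "joints": joint angles; "qvel": joint speeds; "tau": joint torques, N m; "eef_pos": TCP position; "tcp_rot": TCP orientation; "ft_force": force on the tool from outside, world axes, zero at the start; "moment": the same for the moment, N m; "opening": opening from 0.0 (shut) to 1.0 (fully open).
Only numpy, scipy, OpenCV 4.12 (cv2) and the standard library are available. Lean on these libraries where they do the work, as an engineer would, in place of code of your own. Each camera call takes 0.05 s, during which the arm holds its last target. There are 200 camera calls.

TASK

The spice carousel on the worktop has been cleaned: first slide its loose metal collar down over the central spindle until it sits fully home on the wooden hub, and let go of it. Then grip the tallest jar on the carousel, the slim straight-sided one with a dark screw lid, and use it as a handle to turn the carousel, the jar staying upright in its pocket, until it stands right in line with the pointer on the fixed foot; finish there still gripping the jar, holding the turntable still. Keep the other jars upright in their pockets and leave the other things on the worktop alone.

Things in the scene. Friction and masses are not known exactly. Their poses are not given: they have to be found in the camera images.
- stand: Fixed foot of the carousel: dark steel disc, 150 mm across, on the worktop. Origin on the vertical axis about which the tray turns, at worktop height; z up; the pointer lies along its own -x. Round the axis a wooden hub, 36 mm diameter, its flat top (the collar's seat) 104 mm above the worktop; out of it rises the steel spindle, 19 mm diameter, top at 156 mm.
- spindle_top (a point): Top end of the upright steel spindle, on its axis, 156 mm above the worktop. The last 8 mm taper from 19 to 10 mm diameter.
- pointer (a point): Top of the pointer: a small upright steel block (14 x 8 mm, 22 mm high) on a tongue that sticks out from under the tray, 146 mm from the spindle axis, outside the tray's rim. It does not turn with the tray and points roughly towards the robot.
- tray (a joint): Turn of the round wooden tray (256 mm diameter, upper face 22 mm above the worktop) in rad: 0 where it starts, grows anticlockwise from above; free both ways. Turns lightly (about 0.5 N) and stays where left. Four round pockets, walls 30 mm high, centred 90 mm from the axis, 90 degrees apart, inner diameters 45 mm (tall jar), 62 mm (squat jar, opposite it), 49 mm and 58 mm.
- collar_mid (a point): Loose steel collar: plain ring, 44 mm outside diameter, 25 mm bore, 36 mm high, about 80 g, standing on the worktop right of the carousel, bore upright. The point is its centre, on the bore axis, 18 mm above its underside. Seated on the hub the point is 122 mm above the worktop.
- collar: The same collar; origin at the centre of its underside, z along the bore.
- jar_mid (a point): The tall jar, tallest on the carousel: a slim straight cylinder, 41 mm diameter, 105 mm high with its dark screw lid, about 0.11 kg, loose in its pocket (2 mm play; free to turn on itself while the tray goes round). The point is on its axis half-way up, 74.5 mm above the worktop; the lid's top is 52 mm above the point. The upper 70 mm stand clear of the pocket.
- tall_jar: The same tall jar; origin at the centre of its underside, z up.
- salt_shaker: Salt shaker in a carousel pocket: 44 mm diameter, 90 mm high, domed top. Origin at the centre of its underside.
- spice_jar: Shorter, thicker, square-bodied lidded spice jar in a carousel pocket: 47 mm across, 97 mm high. Origin at the centre of its underside.
- jar_honey: Squat wide lidded jar in a carousel pocket, opposite the tall jar: 58 mm diameter, 90 mm high. Origin at the centre of its underside.
- jar_chutney: Bystander: squat glass jar with lid, 68 mm diameter, 85 mm high, on the worktop behind the collar. Origin at the centre of its underside.
- mug: Bystander: spotted mug, 82 mm diameter, 91 mm high, at the front left. Origin at its underside.
There are look-alikes about, which are no part of the job. What is shaped like the collar but blue is not meant.

How it is judged (in metres and radians):
On the way, in this order (a step that is already met when the one before it is completed fails the run):
1. the collar sits fully home on the hub, round the spindle, and is let go (horizontal distance between collar_mid and stand below 0.006 m and z of collar_mid in the frame of stand between 0.116 and 0.126 m and angle between collar's own z axis and vertical below 0.12 rad and contact force between the fingers and collar below 0.05 N and linear speed of collar below 0.02 m/s), for 0.2 s.
2. the tall jar, gripped in the fingers and still in its pocket, stands in line with the pointer (y of jar_mid in the frame of stand between -0.012 and 0.012 m and x of jar_mid in the frame of stand below -0.07 m and height (world z) of jar_mid below 0.0825 m and angle between jar_mid's own z axis and vertical below 0.12 rad and contact force between the fingers and tall_jar above 1 N), for 0.2 s.
At the end, for the whole second after the job is handed in: Collar let go, centre within 6 mm of the axis, 116-126 mm up, tilt < 0.12 rad. Tall jar at the pointer side within 12 mm of its line, raised < 8 mm, tilt < 0.12 rad, pressed by the fingers > 1 N. Tall jar < 0.01 m/s, tray < 0.05 rad/s. Other jars tilted < 0.25 rad, raised < 10 mm (all of step 2 and horizontal distance between collar_mid and stand below 0.006 m and z of collar_mid in the frame of stand between 0.116 and 0.126 m and angle between collar's own z axis and vertical below 0.12 rad and contact force between the fingers and collar below 0.05 N and velocity of joint tray between -0.05 and 0.05 rad/s and linear speed of tall_jar below 0.01 m/s and angle between each of salt_shaker, jar_honey, spice_jar's own z axis and vertical below 0.25 rad and height (world z) of each of salt_shaker, jar_honey, spice_jar below 0.032 m); the arm keeps its last pose, push and grip.
It fails at once if the tall jar is lifted out of its pocket (over 15 mm) or tipped (over 0.3 rad) (height (world z) of jar_mid above 0.0895 m or angle between jar_mid's own z axis and vertical above 0.3 rad).
It fails at once if another jar on the carousel is lifted out of its pocket (over 15 mm) or tipped (over 0.35 rad) (height (world z) of any of salt_shaker, jar_honey, spice_jar above 0.037 m or angle between any of salt_shaker, jar_honey, spice_jar's own z axis and vertical above 0.35 rad).
It fails at once if the bystander jar or mug is moved over 20 mm (distance of any of jar_chutney, mug from where it was at the start of the episode above 0.02 m).
It also fails if it takes over 64 s, if anything falls off the work surface, if the arm or the gripper's body presses on something with over 40 N, if the wrist force passes 120 N, or if a joint passes its speed limit or range.

## Working session

There is one attempt and no reset: what is moved stays moved. The work goes in short steps, Python scripts to look and compute and a shell command to move; the robot and the scene stay as the last step left them, time stands still between calls to the robot, and variables do not carry over. Pictures are saved under pics/ and viewed, about 8 in all and at most 12, crops included, and the job is handed in when it is done.

```bash
ls; mkdir -p pics; cat > h.py <<'E'
import cv2, numpy as np, pickle
from cell import env
def snap(n):
    d=env.read_camera(n); d['R']=cv2.Rodrigues(np.array(d['rvec'],float))[0]; d['t']=np.array(d['tvec'],float).ravel(); return d
def ray(d,u,v,z):
    c=-d['R'].T@d['t']; r=d['R'].T@np.array([(u-d['cx'])/d['fx'],(v-d['cy'])/d['fy'],1]); return c+r*(z-c[2])/r[2]
def cloud(d):
    v,u=np.mgrid[:420,:560]; Z=d['range_z']; P=np.stack([(u-d['cx'])/d['fx']*Z,(v-d['cy'])/d['fy']*Z,Z],-1)
    W=(P-d['t'])@d['R']; W[Z<=0]=np.nan; return W
E
python3 - <<'E'
from h import *
a=snap('scene');b=snap('top')
cv2.imwrite('pics/a.png',a['image']);cv2.imwrite('pics/b.png',b['image'])
pickle.dump((a,b),open('s0.pkl','wb'))
for d in(a,b):print(-d['R'].T@d['t'],d['fx'])
print(env.state())
E
```

```text
pics
[ -26.91319516 -425.1079886   851.60522733] 462.95134170315225
[ 339.25232386  174.44252209 1124.88924131] 387.0332433684423
{'t': 0.1, 'joints': array([ 1.21335422e+00,  4.91490879e-01,  1.55937078e+00, -6.16155926e-06,
        1.09170019e+00, -1.05623240e-01]), 'qvel': array([ 0.00021675, -0.00089473,  0.00015167,  0.00203963, -0.00032311,
        0.00018349]), 'tau': array([ 3.09675786e-03, -6.13614035e+01, -2.58604342e+01,  6.93967589e-02,
        4.69978515e-02, -6.11262635e-05]), 'eef_pos': array([155.64958057, 605.09531223, 214.13150802]), 'tcp_rot': array([-3.14062828e+00, -9.67450366e-05,  2.88977659e+00]), 'ft_force': array([ 0.94040599,  0.00738937, -0.07806527]), 'moment': array([-0.05384357, -0.05409   , -0.0068308 ]), 'opening': 1.0017526486927426}
```

View pics/a.png

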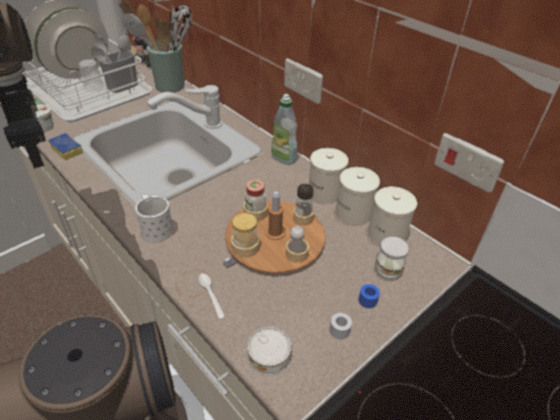

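View pics/b.png

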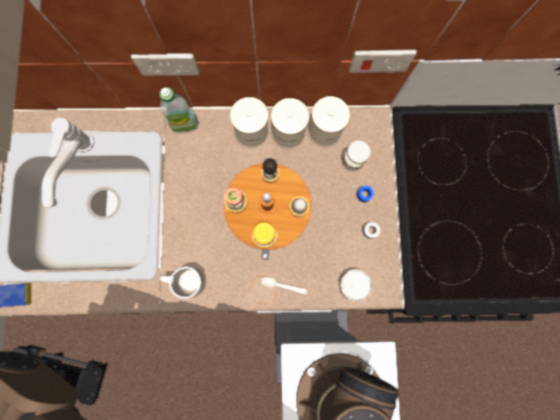

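Candidates (scene view):
- **Collar:** the silver ring is at (341,325). The blue ring at (369,296) is the look-alike, and the white-lidded pot at (270,348) is another distractor. I choose the silver ring.
- **Tall jar:** the dark-lidded jar is at (305,200). The others are the red-lid jar at (256,195), the yellow-lid honey at (245,230) and the salt shaker at (297,243). I choose the dark lid.

The pointer is at (229,261), roughly opposite the tall jar.

```bash
python3 - <<'E'
from h import *
a,b=pickle.load(open('s0.pkl','rb'))
ca=cv2.resize(a['image'][170:350,215:415],None,fx=3,fy=3,interpolation=cv2.INTER_CUBIC)
cb=cv2.resize(b['image'][90:270,200:400],None,fx=3,fy=3,interpolation=cv2.INTER_CUBIC)
cv2.imwrite('pics/ca.png',ca);cv2.imwrite('pics/cb.png',cb)
for d,n in((a,'a'),(b,'b')):
    W=cloud(d)
    for nm,(u,v),r in ([('collar',(341,325),14),('spin',(276,198),8),('jar',(305,190),10),('ptr',(229,261),6),('can',(358,180),14)] if n=='a' else [('collar',(372,230),10),('spin',(267,201),8),('jar',(270,166),9),('ptr',(265,255),6),('honey',(264,234),8),('salt',(300,206),8),('spice',(234,197),9),('can',(290,112),12)]):
        P=W[v-r:v+r+1,u-r:u+r+1].reshape(-1,3);P=P[~np.isnan(P[:,0])]
        zt=np.percentile(P[:,2],97);Q=P[P[:,2]>zt-8]
        print(n,nm,zt.round(),Q.mean(0).round(1),np.ptp(Q,0).round(),len(Q))
    # tray rim: wood coloured pts z~22
    h=cv2.cvtColor(d['image'],cv2.COLOR_BGR2HSV)
    m=(h[...,0]<18)&(h[...,1]>150)&(abs(W[...,2]-22)<12)
    if n=='b':
        m=(h[...,0]<20)&(h[...,1]>140)
        m[:150]=0;m[260:]=0;m[:,:210]=0;m[:,325:]=0
    c=max(cv2.findContours(m.astype(np.uint8),cv2.RETR_EXTERNAL,cv2.CHAIN_APPROX_NONE)[0],key=cv2.contourArea)
    p=cv2.convexHull(c)[:,0]; q=np.array([ray(d,*x,22)[:2] for x in p],np.float32)
    print('tray',n,cv2.fitEllipse(q))
E
```

```text
a collar 35.0 [ 460.3 -106.6   32.5] [44. 43. 10.] 237
a spin 152.0 [536.9 188.9 149.9] [14. 17. 11.] 36
a jar 126.0 [626.4 179.8 123.8] [41. 39. 10.] 157
a ptr 18.0 [398.6 198.5  16.1] [28. 11. 11.] 31
a can 132.0 [764.6 123.7 127.7] [59. 51. 13.] 91Traceback (most recent call last):
  File "<stdin>", line 20, in <module>
cv2.error: OpenCV(4.12.0) /io/opencv/modules/imgproc/src/shapedescr.cpp:361: error: (-201:Incorrect size of input array) There should be at least 5 points to fit the ellipse in function 'fitEllipseNoDirect'
```

View pics/ca.png

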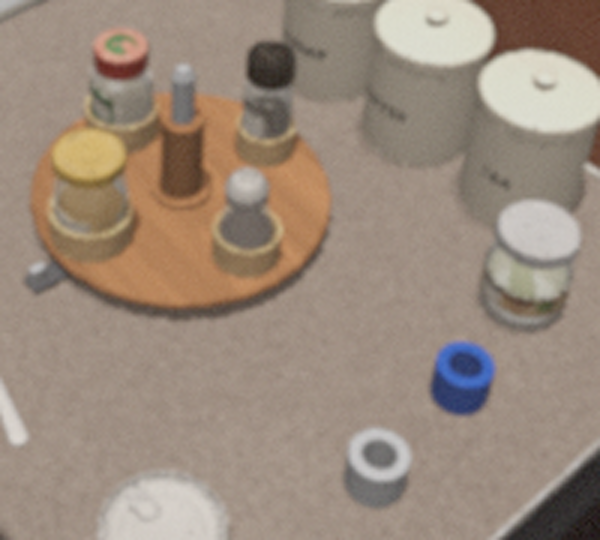

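View pics/cb.png

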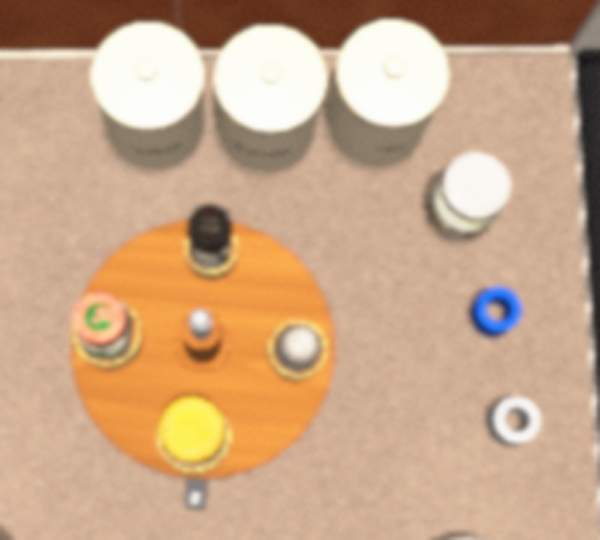

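The crops confirm the choices: the silver collar is at scene (341,325) with the blue ring separate, and the dark-lidded slim jar is at (305,195). The pointer is at top (265,254).

```bash
python3 - <<'E'
from h import *
a,b=pickle.load(open('s0.pkl','rb'))
W=cloud(b);d=b
for nm,(u,v),r in [('collar',(372,230),10),('spin',(267,198),6),('jar',(270,166),9),('ptr',(265,254),6),('honey',(264,234),8),('salt',(300,206),8),('spice',(234,197),9),('can',(290,112),12),('chut',(358,152),9)]:
    P=W[v-r:v+r+1,u-r:u+r+1].reshape(-1,3);P=P[~np.isnan(P[:,0])]
    zt=np.percentile(P[:,2],97);Q=P[P[:,2]>zt-8]
    print(nm,zt.round(),Q.mean(0).round(1),np.ptp(Q,0).round(),len(Q))
h=cv2.cvtColor(d['image'],cv2.COLOR_BGR2HSV)
m=((h[...,0]<20)&(h[...,1]>140)).astype(np.uint8)
m[:155]=0;m[260:]=0;m[:,:210]=0;m[:,325:]=0
c=max(cv2.findContours(m,cv2.RETR_EXTERNAL,cv2.CHAIN_APPROX_NONE)[0],key=cv2.contourArea)
q=np.array([ray(d,*x,22)[:2] for x in c[:,0]],np.float32)
q=cv2.convexHull(q); print('tray',cv2.fitEllipse(q),cv2.minEnclosingCircle(q))
# ray measures in top image
print('spintop',ray(d,200+200/3,90+316/3,156),'ptr',ray(d,200+196/3,90+492/3,22))
print('jarlid',ray(d,200+211/3,90+228/3,126.5))
# collar ring contour
for d,box,z in((a,(305,355,320,365),36),(b,(215,245,358,388),36)):
    g=d['image'][box[0]:box[1],box[2]:box[3]].astype(int)
    m=(g.min(2)>175).astype(np.uint8)
    c=max(cv2.findContours(m,cv2.RETR_EXTERNAL,cv2.CHAIN_APPROX_NONE)[0],key=cv2.contourArea)[:,0]+[box[2],box[0]]
    q=np.array([ray(d,*x,z)[:2] for x in c],np.float32); print('collar',cv2.minEnclosingCircle(q),cv2.fitEllipse(cv2.convexHull(q)))
# scene spindle
print('spin a',ray(a,215+184/3,170+69/3,156))
E
```

```text
collar 39.0 [ 461.9 -102.3   36.8] [43. 41. 10.] 131
spin 157.0 [539.5 193.7 154.4] [16. 16. 10.] 33
jar 131.0 [628.7 184.  128.2] [39. 37.  9.] 179
ptr 24.0 [406.3 202.2  22.3] [29. 34.  9.] 32
honey 116.0 [446.9 202.2 112.8] [43. 42.  9.] 277
salt 112.0 [526.2 105.1 109.4] [28. 27.  9.] 100
spice 124.0 [548.6 282.7 120.2] [44. 43. 10.] 226
can 138.0 [766.9 128.1 134.8] [48. 57. 12.] 65
chut 90.0 [675.3 -63.2  86.2] [54. 53. 10.] 330
tray ((539.8878173828125, 194.20220947265625), (250.923095703125, 251.2173614501953), 103.64812469482422) ((540.0482177734375, 194.00576782226562), 126.47543334960938)
spintop [540.57245296 192.99281362 156.        ] ptr [398.6696766  201.57529894  22.        ]
jarlid [626.20246319 182.75176012 126.5       ]
collar ((460.0658874511719, -106.31428527832031), 20.62578010559082) ((460.0730895996094, -106.22187805175781), (40.014835357666016, 40.65427780151367), 80.43717956542969)
collar ((462.0112609863281, -103.54076385498047), 22.9757022857666) ((461.9697570800781, -103.59735107421875), (44.16957092285156, 45.23139190673828), 38.317779541015625)
spin a [535.87091552 186.48013959 156.        ]
```

```bash
python3 -m pendant '[[[0.75,-0.037,-0.035,0,-0.032],[0.75,-0.073,-0.070,0,-0.063],[0.75,-0.110,-0.105,0,-0.095],[0.75,-0.147,-0.140,0,-0.126],[0.75,-0.183,-0.176,0,-0.158],[0.75,-0.220,-0.211,0,-0.189],[0.75,-0.256,-0.246,0,-0.221],[0.75,-0.293,-0.281,0,-0.252]]]'
```

```text
t: 0.9
eef_pos: [366.8, 263.4, 214.6]
tcp_rot: [3.141, 0.0, -3.14]
ft_force: [0.9, 1.2, -0.0]
opening: 0.749
```

```bash
python3 -m pendant '[[[0.75,-0.011,-0.046,0,0],[0.75,-0.023,-0.091,0,0],[0.75,-0.034,-0.137,0,0],[0.75,-0.046,-0.183,0.01,0],[0.75,-0.057,-0.228,0.025,0],[0.75,-0.068,-0.274,0.04,0],[0.75,-0.080,-0.320,0.055,0],[0.75,-0.091,-0.365,0.07,0]]]'; python3 -m pendant '[[[0.75,0,0,0.03,0],[0.75,0,0,0.05,0],[0.75,0,0,0.06,0],[0.75,0,0,0.07,0],[0.75,0,0,0.07,0],[0.75,0,0,0.07,0],[0.75,0,0,0.07,0],[0.75,0,0,0.07,0]]]'
python3 - <<'E'
from h import *
print(env.state()['eef_pos'])
a,b=snap('scene'),snap('top')
f=lambda d,c:cv2.resize(d['image'][c[0]:c[1],c[2]:c[3]],(400,400),interpolation=cv2.INTER_CUBIC)
cv2.imwrite('pics/g.png',np.hstack([f(a,(250,360,280,390)),f(b,(180,280,320,420))]))
E
```

```text
t: 1.7
eef_pos: [457.4, -101.9, 144.0]
tcp_rot: [3.142, 0.0, 3.141]
ft_force: [-0.0, 0.7, 0.3]
opening: 0.748
t: 2.5
eef_pos: [457.6, -99.7, 75.3]
tcp_rot: [-3.141, 0.001, -3.141]
ft_force: [0.6, -0.0, 0.3]
opening: 0.749
[457.64822917 -99.67861462  75.26021879]
```

View pics/g.png

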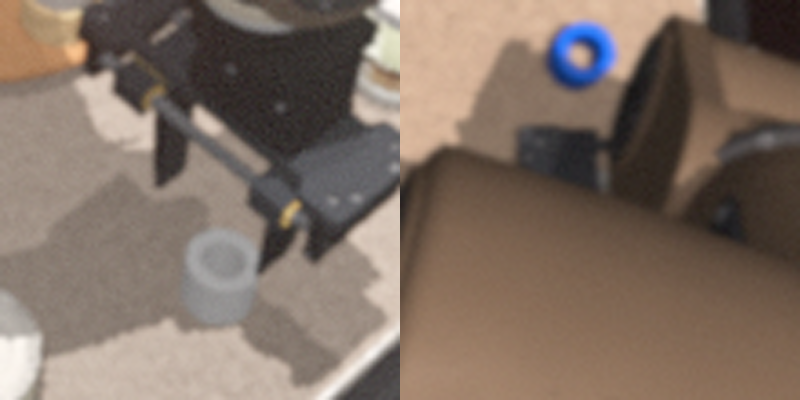

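The silver collar sits under the open fingers in the scene crop (fingertips at about (325,300) and (353,324)), clear of the blue ring. Next I correct by (+3,-5) mm, descend and close.

```bash
python3 -m pendant '[[[0.75,-0.003,-0.005,0.01,0],[0.75,-0.003,-0.005,0.025,0],[0.75,-0.003,-0.005,0.045,0],[0.75,-0.003,-0.005,0.06,0],[0.75,-0.003,-0.005,0.066,0],[0.75,-0.003,-0.005,0.066,0],[0.75,-0.003,-0.005,0.066,0],[0.75,-0.003,-0.005,0.066,0]]]'; python3 -m pendant '[[[0,0,0,0,0],[0,0,0,0,0],[0,0,0,0,0],[0,0,0,0,0],[0,0,0,0,0],[0,0,0,0,0],[0,0,0,0,0],[0,0,0,0,0]]]'
```

```text
t: 3.4
eef_pos: [460.6, -104.9, 9.1]
tcp_rot: [-3.141, 0.001, -3.141]
ft_force: [-0.0, 0.1, -0.2]
opening: 0.751
t: 4.2
eef_pos: [460.4, -104.7, 8.7]
tcp_rot: [3.142, 0.0, -3.141]
ft_force: [-0.9, 0.8, 5.1]
opening: 0.449
```

```bash
python3 -m pendant '[[[0,0,0,0.0,0],[0,0,0,-0.02,0],[0,0,0,-0.06,0],[0,0,0,-0.1,0],[0,0,0,-0.14,0],[0,0,0,-0.17,0],[0,0,0,-0.185,0],[0,0,0,-0.185,0]]]'; python3 -m pendant '[[[0,-0.008,0.03,0,0],[0,-0.020,0.075,0,0],[0,-0.032,0.12,0,0],[0,-0.043,0.165,0,0],[0,-0.055,0.21,0,0],[0,-0.066,0.25,0,0],[0,-0.074,0.281,0,0],[0,-0.078,0.296,0,0]]]';python3 -m pendant '[[[0,0,0,0,0],[0,0,0,0,0],[0,0,0,0,0],[0,0,0,0,0],[0,0,0,0,0],[0,0,0,0,0],[0,0,0,0,0],[0,0,0,0,0]]]'
python3 - <<'E'
from h import *
a,b=snap('scene'),snap('top')
pickle.dump((a,b),open('s1.pkl','wb'))
f=lambda d,c:cv2.resize(d['image'][c[0]:c[1],c[2]:c[3]],(400,400),interpolation=cv2.INTER_CUBIC)
cv2.imwrite('pics/g2.png',np.hstack([f(a,(140,240,230,330)),f(b,(140,260,210,330))]))
E
```

```text
t: 5.0
eef_pos: [460.9, -105.0, 195.2]
tcp_rot: [-3.14, 0.003, -3.141]
ft_force: [0.0, -0.2, 0.1]
opening: 0.455
t: 5.8
eef_pos: [538.1, 193.5, 191.7]
tcp_rot: [-3.141, -0.002, -3.139]
ft_force: [0.7, -0.3, -1.1]
opening: 0.452
t: 6.6
eef_pos: [538.3, 191.2, 193.7]
tcp_rot: [3.141, 0.0, -3.142]
ft_force: [-0.2, 0.3, -1.3]
opening: 0.449
```

View pics/g2.png

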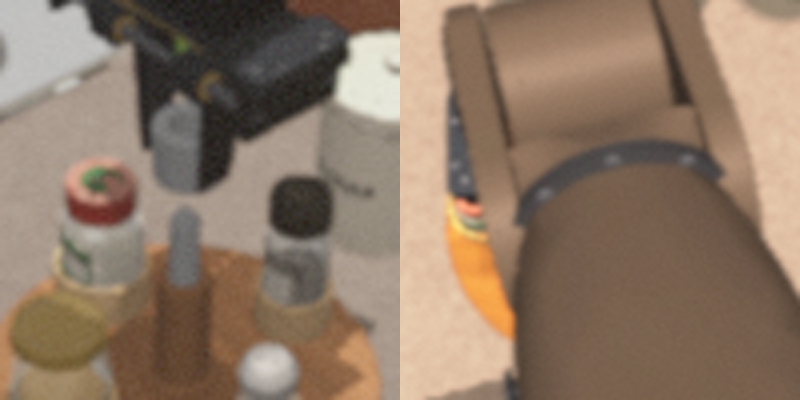

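The collar hangs just above and in line with the spindle tip (scene (276,192)). I compare both in the same camera's depth.

```bash
python3 - <<'E'
from h import *
from scipy.optimize import least_squares
a,b=pickle.load(open('s1.pkl','rb'));W=cloud(a);im=a['image']
def fit(box,z0,z1,r):
    P=W[box[0]:box[1],box[2]:box[3]].reshape(-1,3);P=P[(P[:,2]>z0)&(P[:,2]<z1)]
    P=P[np.hypot(P[:,0]-538,P[:,1]-191)<35]
    s=least_squares(lambda c:np.hypot(*(P[:,:2]-c).T)-r,[545,195],loss='soft_l1',f_scale=2);return s.x.round(1),len(P),np.median(abs(s.fun)).round(1)
print('collar',fit((163,190,266,281),185,222,22),'spindle',fit((192,212,270,283),108,146,9.5))
K=lambda p:(lambda q:(a['fx']*q[0]/q[2]+a['cx'],a['fy']*q[1]/q[2]+a['cy']))(a['R']@np.array(p)+a['t'])
for z in(115,150,190,205):print(z,K((537,189,z)),np.round(np.array([K((537,189,z)),K((537+16,189+16,z))])[1],1))
g=cv2.cvtColor(im,cv2.COLOR_BGR2GRAY)
for v in(172,178,184,196,204,208):print(v,g[v,262:292].tolist())
E
```

```text
collar (array([540.8, 186.5]), 288, np.float64(2.5)) spindle (array([539.4, 191.9]), 95, np.float64(1.1))
115 (np.float64(275.6348772595045), np.float64(205.38367612813886)) [276.2 199.3]
150 (np.float64(275.9277010731549), np.float64(194.2325286082841)) [276.5 188.1]
190 (np.float64(276.27831395074287), np.float64(180.88069129831672)) [276.9 174.8]
205 (np.float64(276.41443548356267), np.float64(175.69698962399073)) [277.  169.7]
172 [162, 152, 125, 76, 47, 75, 110, 124, 120, 115, 112, 103, 107, 104, 107, 105, 106, 92, 63, 44, 39, 39, 42, 39, 36, 35, 38, 46, 35, 35]
178 [157, 161, 156, 150, 145, 135, 113, 99, 97, 106, 105, 108, 105, 104, 109, 110, 100, 82, 56, 39, 40, 44, 43, 43, 36, 60, 110, 148, 160, 160]
184 [118, 130, 144, 154, 161, 152, 136, 113, 101, 104, 108, 108, 108, 111, 106, 107, 98, 71, 48, 38, 33, 39, 47, 73, 107, 135, 152, 161, 158, 159]
196 [150, 154, 155, 155, 156, 155, 154, 155, 155, 145, 130, 111, 114, 113, 113, 111, 108, 118, 138, 155, 158, 160, 158, 158, 156, 158, 156, 156, 157, 156]
204 [127, 124, 117, 123, 125, 120, 107, 101, 102, 104, 100, 104, 107, 110, 110, 106, 105, 101, 99, 100, 103, 109, 108, 115, 114, 112, 117, 111, 107, 112]
208 [123, 122, 120, 125, 116, 104, 93, 88, 84, 91, 99, 101, 110, 110, 109, 109, 97, 96, 88, 89, 96, 107, 106, 101, 108, 107, 105, 112, 106, 101]
```

```bash
python3 -m pendant '[[[0,0.001,0.0015,0.005,0],[0,0.001,0.0015,0.012,0],[0,0.001,0.0015,0.02,0],[0,0.001,0.0015,0.026,0],[0,0.001,0.0015,0.032,0],[0,0.001,0.0015,0.037,0],[0,0.001,0.0015,0.041,0],[0,0.001,0.0015,0.045,0]]]'
python3 - <<'E'
from h import *
a=snap('scene');s=env.state();print(s['ft_force'],s['moment'],s['eef_pos'])
cv2.imwrite('pics/g3.png',cv2.resize(a['image'][140:240,230:330],(600,600),interpolation=cv2.INTER_CUBIC))
E
```

```text
t: 7.5
eef_pos: [537.3, 192.8, 148.3]
tcp_rot: [3.141, 0.0, -3.141]
ft_force: [-0.1, -0.3, -0.7]
opening: 0.453
[-0.5564869  -0.1175968  -1.01138402] [-0.02858057 -0.0176635   0.02727402] [537.11782703 192.73899747 147.7938598 ]
```

View pics/g3.png

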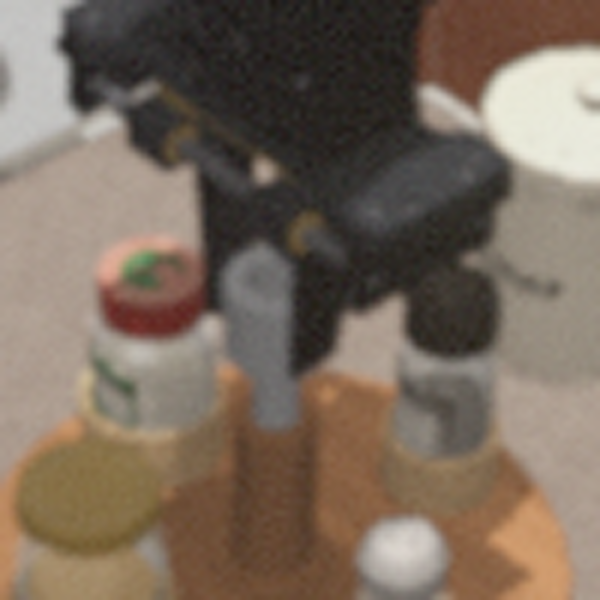

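The collar is over the spindle (crop (260,320)) with no contact force. I continue down to the seat.

```bash
python3 -m pendant '[[[0,0,0,0.006,0],[0,0,0,0.012,0],[0,0,0,0.018,0],[0,0,0,0.023,0],[0,0,0,0.028,0],[0,0,0,0.031,0],[0,0,0,0.033,0],[0,0,0,0.034,0]]]'; python3 -m pendant '[[[0,0,0,0,0],[0,0,0,0.0015,0],[0,0,0,0.003,0],[0,0,0,0.003,0],[0.1,0,0,0.003,0],[0.45,0,0,0.003,0],[0.6,0,0,0.003,0],[0.64,0,0,0.003,0]]]'
```

```text
t: 8.35
eef_pos: [537.3, 192.8, 114.5]
tcp_rot: [3.142, -0.0, -3.141]
ft_force: [0.1, 0.3, -0.6]
opening: 0.454
t: 9.15
eef_pos: [537.4, 192.8, 111.8]
tcp_rot: [3.141, 0.0, -3.141]
ft_force: [0.8, 0.4, 0.2]
opening: 0.565
```

```bash
python3 -m pendant '[[[0.66,0,0,0,0],[0.66,0,0,0,0],[0.66,0,0,-0.01,0],[0.66,0,0,-0.025,0],[0.66,0,0,-0.045,0],[0.66,0,0,-0.065,0],[0.66,0,0,-0.08,0],[0.66,0,0,-0.09,0]]]'
python3 -m pendant '[[[0.75,-0.02,0,0,0],[0.75,-0.05,-0.004,0,0],[0.75,-0.075,-0.008,0,0],[0.75,-0.089,-0.010,0,0],[0.75,-0.089,-0.010,0,0],[0.75,-0.089,-0.010,0,0],[0.75,-0.089,-0.010,0,0],[0.75,-0.089,-0.010,0,0]]]'
python3 - <<'E'
from h import *
a,b=snap('scene'),snap('top');pickle.dump((a,b),open('s2.pkl','wb'))
cv2.imwrite('pics/g4.png',cv2.resize(a['image'][140:270,220:350],(600,600),interpolation=cv2.INTER_CUBIC))
W=cloud(a)[150:240,260:292].reshape(-1,3)
Q=W[(np.hypot(W[:,0]-537,W[:,1]-189)<23)&(W[:,2]>90)]
print(np.histogram(Q[:,2],bins=np.arange(90,170,6)))
E
```

```text
t: 9.95
eef_pos: [537.5, 192.9, 203.4]
tcp_rot: [3.141, 0.002, -3.141]
ft_force: [-0.7, -0.5, -1.2]
opening: 0.664
t: 10.75
eef_pos: [625.7, 183.1, 202.0]
tcp_rot: [3.141, 0.0, -3.141]
ft_force: [-0.7, 0.1, 0.5]
opening: 0.749
(array([ 27,   6,  29,  36,  37,  29,  41, 106,  43,  21,  18,   0,   0]), array([ 90,  96, 102, 108, 114, 120, 126, 132, 138, 144, 150, 156, 162,
       168]))
```

View pics/g4.png

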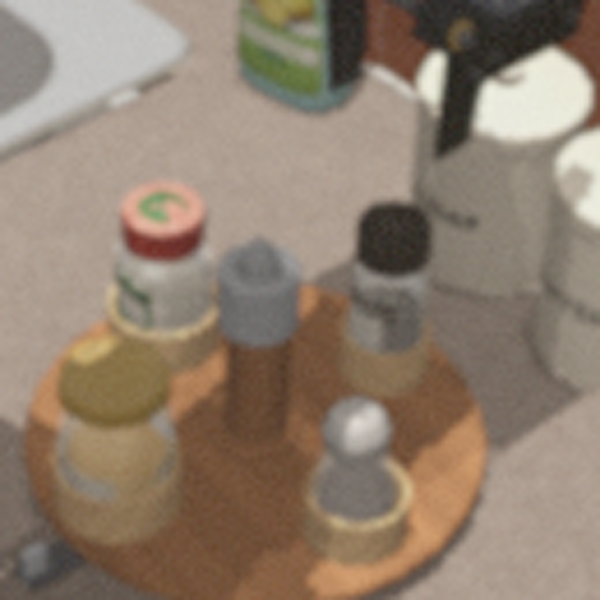

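Collar sits on the hub with the spindle tip showing above it (crop (260,295)); all jars are upright and the gripper is above the dark-lid jar. Now down to grip it.

```bash
python3 -m pendant '[[[0.75,-0.001,-0.001,0.015,0],[0.75,-0.001,-0.001,0.035,0],[0.75,-0.001,-0.001,0.06,0],[0.75,-0.001,-0.001,0.085,0],[0.75,-0.001,-0.001,0.105,0],[0.75,-0.001,-0.001,0.114,0],[0.75,-0.001,-0.001,0.114,0],[0.75,-0.001,-0.001,0.114,0]]]'
python3 -m pendant '[[[0,0,0,0,0],[0,0,0,0,0],[0,0,0,0,0],[0,0,0,0,0],[0,0,0,0,0],[0,0,0,0,0],[0,0,0,0,0],[0,0,0,0,0]]]'
```

```text
t: 11.65
eef_pos: [627.7, 181.9, 88.5]
tcp_rot: [3.141, 0.001, -3.141]
ft_force: [-0.4, -0.4, 0.5]
opening: 0.751
t: 12.45
eef_pos: [627.4, 181.8, 87.8]
tcp_rot: [3.141, 0.0, -3.141]
ft_force: [0.5, 0.1, 2.5]
opening: 0.428
```

```bash
python3 -c "
import numpy as np
c=np.array([538,192]);R=90
A=np.radians(np.linspace(-6.5,-183.4,49))
p=np.c_[np.cos(A),np.sin(A)]*R
for k in range(6):
  d=(p[8*k+1:8*k+9]-p[8*k])/1000
  print(','.join('[0,%.4f,%.4f,0,0]'%(-x,y) for x,y in d), (c+p[8*k+8]).round(1))
"
```

```text
[0,0.0008,-0.0057,0,0],[0,0.0020,-0.0114,0,0],[0,0.0036,-0.0170,0,0],[0,0.0055,-0.0224,0,0],[0,0.0078,-0.0277,0,0],[0,0.0104,-0.0329,0,0],[0,0.0133,-0.0379,0,0],[0,0.0166,-0.0427,0,0] [610.8 139.1]
[0,0.0035,-0.0046,0,0],[0,0.0074,-0.0089,0,0],[0,0.0115,-0.0130,0,0],[0,0.0159,-0.0168,0,0],[0,0.0204,-0.0203,0,0],[0,0.0253,-0.0235,0,0],[0,0.0303,-0.0264,0,0],[0,0.0355,-0.0290,0,0] [575.4 110.1]
[0,0.0053,-0.0022,0,0],[0,0.0108,-0.0041,0,0],[0,0.0164,-0.0056,0,0],[0,0.0221,-0.0068,0,0],[0,0.0278,-0.0076,0,0],[0,0.0336,-0.0080,0,0],[0,0.0394,-0.0081,0,0],[0,0.0451,-0.0078,0,0] [530.2 102.3]
[0,0.0057,0.0007,0,0],[0,0.0114,0.0017,0,0],[0,0.0171,0.0032,0,0],[0,0.0226,0.0049,0,0],[0,0.0279,0.0071,0,0],[0,0.0332,0.0095,0,0],[0,0.0382,0.0123,0,0],[0,0.0431,0.0154,0,0] [487.1 117.8]
[0,0.0047,0.0034,0,0],[0,0.0091,0.0071,0,0],[0,0.0133,0.0111,0,0],[0,0.0172,0.0154,0,0],[0,0.0209,0.0199,0,0],[0,0.0242,0.0246,0,0],[0,0.0272,0.0295,0,0],[0,0.0299,0.0347,0,0] [457.2 152.4]
[0,0.0024,0.0053,0,0],[0,0.0044,0.0107,0,0],[0,0.0061,0.0162,0,0],[0,0.0074,0.0219,0,0],[0,0.0084,0.0276,0,0],[0,0.0089,0.0333,0,0],[0,0.0092,0.0391,0,0],[0,0.0090,0.0449,0,0] [448.2 197.3]
```

```bash
python3 -m pendant '[[[0,0.001,-0.006,0,0],[0,0.002,-0.0115,0,0],[0,0.0035,-0.017,0,0],[0,0.0055,-0.0225,0,0],[0,0.008,-0.0275,0,0],[0,0.0105,-0.033,0,0],[0,0.0135,-0.038,0,0],[0,0.0165,-0.0425,0,0]]]'
```

```text
t: 13.25
eef_pos: [610.6, 138.8, 87.8]
tcp_rot: [3.141, 0.0, 3.141]
ft_force: [0.0, 3.9, 4.7]
opening: 0.427
```

```bash
python3 -m pendant '[[[0,0.0035,-0.0045,0,0],[0,0.0075,-0.009,0,0],[0,0.0115,-0.013,0,0],[0,0.016,-0.017,0,0],[0,0.0205,-0.0205,0,0],[0,0.0255,-0.0235,0,0],[0,0.0305,-0.0265,0,0],[0,0.0355,-0.029,0,0]]]'
```

```text
t: 14.05
eef_pos: [575.1, 110.0, 87.7]
tcp_rot: [3.141, 0.001, -3.141]
ft_force: [0.7, 2.8, 4.8]
opening: 0.43
```

```bash
python3 -m pendant '[[[0,0.0055,-0.002,0,0],[0,0.011,-0.004,0,0],[0,0.0165,-0.0055,0,0],[0,0.022,-0.007,0,0],[0,0.028,-0.0075,0,0],[0,0.0335,-0.008,0,0],[0,0.0395,-0.008,0,0],[0,0.045,-0.008,0,0]]]'
```

```text
t: 14.85
eef_pos: [529.9, 102.3, 87.7]
tcp_rot: [3.142, 0.0, -3.141]
ft_force: [3.1, 3.5, 4.7]
opening: 0.425
```

```bash
python3 -m pendant '[[[0,0.0055,0.0005,0,0],[0,0.0115,0.0015,0,0],[0,0.017,0.003,0,0],[0,0.0225,0.005,0,0],[0,0.028,0.007,0,0],[0,0.033,0.0095,0,0],[0,0.038,0.0125,0,0],[0,0.043,0.0155,0,0]]]'
python3 - <<'E'
from h import *
a=snap('scene')
cv2.imwrite('pics/g5.png',cv2.resize(a['image'][140:290,200:350],(600,600),interpolation=cv2.INTER_CUBIC))
E
```

```text
t: 15.65
eef_pos: [486.8, 117.7, 87.7]
tcp_rot: [-3.141, -0.0, -3.141]
ft_force: [1.7, 0.9, 6.1]
opening: 0.425
```

View pics/g5.png

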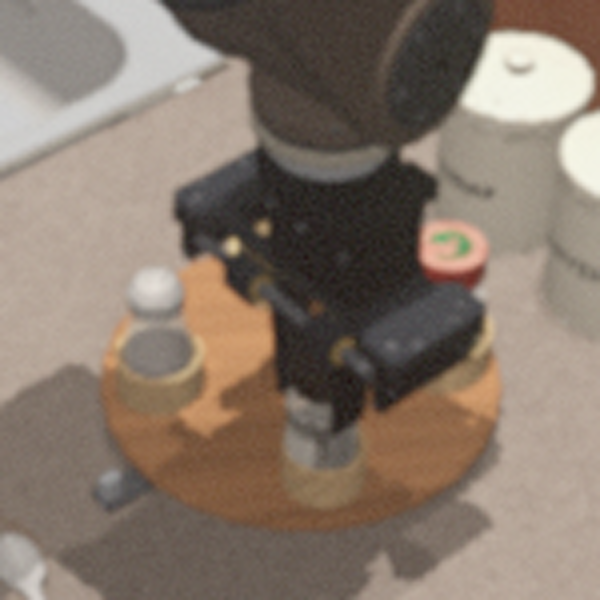

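The jar is upright in its pocket (crop (322,460)) and the tray is turning with it. The pointer is ahead at crop (120,487).

```bash
python3 -m pendant '[[[0,0.0045,0.0035,0,0],[0,0.009,0.007,0,0],[0,0.0135,0.011,0,0],[0,0.017,0.0155,0,0],[0,0.021,0.02,0,0],[0,0.024,0.0245,0,0],[0,0.027,0.0295,0,0],[0,0.030,0.0345,0,0]]]'
```

```text
t: 16.5
eef_pos: [456.7, 152.4, 87.6]
tcp_rot: [-3.141, -0.001, -3.141]
ft_force: [2.2, -1.9, 4.8]
opening: 0.427
```

```bash
python3 -m pendant '[[[0,0.0025,0.0055,0,0],[0,0.0045,0.0105,0,0],[0,0.006,0.016,0,0],[0,0.0075,0.022,0,0],[0,0.0085,0.0275,0,0],[0,0.009,0.0335,0,0],[0,0.009,0.039,0,0],[0,0.009,0.045,0,0]]]'
python3 -m pendant '[[[0,0,0,0,0],[0,0,0,0,0],[0,0,0,0,0],[0,0,0,0,0],[0,0,0,0,0],[0,0,0,0,0],[0,0,0,0,0],[0,0,0,0,0]]]'
python3 - <<'E'
from h import *
a=snap('scene');b=snap('top');pickle.dump((a,b),open('s3.pkl','wb'))
f=lambda d,c:cv2.resize(d['image'][c[0]:c[1],c[2]:c[3]],(400,400),interpolation=cv2.INTER_CUBIC)
cv2.imwrite('pics/g6.png',np.hstack([f(a,(150,290,200,340)),f(b,(150,270,210,330))]))
W=cloud(a)
# pointer top and jar body in the same camera
P=W[252:272,218:242].reshape(-1,3);P=P[(P[:,2]>14)&(P[:,2]<28)&(P[:,0]<415)];print('ptr',np.median(P,0),len(P))
E
```

```text
t: 17.3
eef_pos: [447.2, 197.3, 87.5]
tcp_rot: [-3.141, -0.002, -3.141]
ft_force: [-1.0, -1.3, 7.0]
opening: 0.427
t: 18.1
eef_pos: [447.3, 197.3, 87.5]
tcp_rot: [-3.141, -0.002, -3.141]
ft_force: [-0.2, -1.1, 6.1]
opening: 0.425
ptr [412.16044414 196.04711564  17.83824188] 42
```

View pics/g6.png

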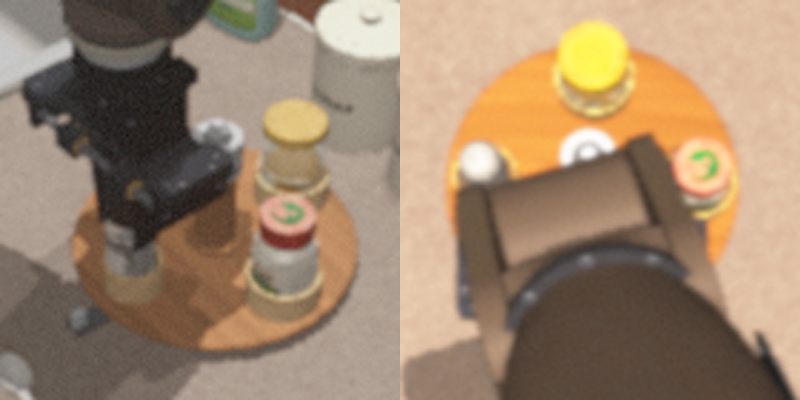

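```bash
python3 - <<'E'
from h import *
a0,b0=pickle.load(open('s0.pkl','rb'));a,b=pickle.load(open('s3.pkl','rb'))
ang=lambda v:np.degrees(np.arctan2(v[1],v[0])).round(1)
# scene: pointer top face vs axis (scene frame), top: same
for d,ax,px in((a0,(536.9,188.9),(215+38/3,170+268/3)),(b0,(540,193.8),(200+196/3,90+490/3))):
    p=ray(d,*px,22);v=p[:2]-ax;print('ptr',p.round(1),np.hypot(*v).round(1),ang(v))
h=cv2.cvtColor(b['image'],cv2.COLOR_BGR2HSV);m=((abs(h[...,0].astype(int)-28)<5)&(h[...,1]>200)).astype(np.uint8)
m[:150]=0;m[200:]=0;m[:,:240]=0;m[:,300:]=0
mo=cv2.moments(m,True);u,v=mo['m10']/mo['m00'],mo['m01']/mo['m00'];p=ray(b,u,v,112);w=p[:2]-(540,193.8);print('honey',u,v,p,np.hypot(*w),ang(w))
E
```

```text
ptr [391.7 195.1  22. ] 145.4 177.6
ptr [400.6 201.6  22. ] 139.7 176.8Traceback (most recent call last):
  File "<stdin>", line 9, in <module>
ZeroDivisionError: float division by zero
```

```bash
python3 - <<'E'
from h import *
a,b=pickle.load(open('s3.pkl','rb'))
W=cloud(b);P=W[150:190,250:290].reshape(-1,3);P=P[(P[:,2]>106)&(P[:,2]<122)&(P[:,0]>590)]
w=P[:,:2].mean(0)-(540,193.8);print('honey',P.mean(0),np.degrees(np.arctan2(w[1],w[0])))
W=cloud(a);P=W[190:205,268:290].reshape(-1,3);P=P[(P[:,2]>115)&(np.hypot(P[:,0]-537,P[:,1]-189)<26)];print('collar',np.percentile(P[:,2],[5,50,95]),len(P))
s=env.state();print(s['t'],s['eef_pos'],s['ft_force'],s['opening'],abs(s['qvel']).max())
env.job_done()
E
```

```text
honey [628.41258365 189.73150733 112.68470433] -2.6347281936509264
collar [129.72703473 137.58234931 152.62219105] 146
18.2 [447.26756256 197.30228875  87.5394445 ] [-1.75241678  1.00719579  7.24363259] 0.4255063239597291 0.0010980939898956573
the job is handed in; nothing more can be done
```

The collar is on the hub and let go. The tall jar was turned about 177° clockwise to the pointer, and I handed the job in at 18.2 s still gripping it.

**Collar:** it slid down the spindle with no noticeable resistance and was released at the height of the hub top. A picture and the depth readings afterwards put its upper edge at about 138–140 mm, as expected when seated. I did not measure its sideways position on the spindle separately.

**Tall jar:** it stands at about 176.7° from the gripper position. The honey jar opposite puts it at about 177.4°, and the pointer measured 176.8° and 177.6° in the two cameras. That is within about 2 mm of the pointer's line.

**Grip and stillness:** the opening reads 40.4 mm on the 41 mm jar, and the arm was still. There was a steady upward push of 6–7 N on the tool.

**Other jars:** they looked upright in their pockets in the last pictures.

**Disagreements and failures:**
- The two cameras differ by about 2–4 mm in absolute position, so I averaged them or compared positions within one view.
- A depth fit of the hanging collar was too noisy to use, so I went by its visible edge instead.
- One colour mask for the honey jar found nothing, so I used depth.

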